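# Clamp a mosaic tile in the cam clamp

### The job

Lay the square cream flower tile flat in the nest of the cam clamp, square between the orange pad and the aluminium fence, and let go of it. Then take the black knob and turn the crank counter-clockwise (seen from above), feeling the load build up, until the cam's nose has passed the roller and the roller rests in the flat of the brass cam, with the tile clamped; stop there without forcing the cam against its red end stop. Let go, and leave the other things on the table where they are.

Things in the scene. Friction and masses are not known exactly. Their poses are not given: they have to be found in the camera images.
- tile_mid (a point): centre (half-way up) of the loose cream ceramic tile, a square 44 x 44 mm, 20 mm thick, 0.08-0.17 kg, white petals on its top; its x and y axes are parallel to its sides, z up. It lies on a fixed cork mat 3 mm thick, beside two round discs, in one of three places
- clamp: the cam clamp, fixed: green base plate 140 x 300 x 12 mm; origin on the table under it, 20 mm from its middle towards the fence, z up. Along its +y axis in a row: upright camshaft (y = -85 mm), roller follower, orange pad, nest, aluminium fence. Only the crank and its knob rise above 52 mm over the table
- nest (a point): point on the plywood nest floor (22 mm over the table, 60 mm wide along clamp x) half-way between pad and fence; axes as the clamp's. The open gap is 54 mm along clamp y, so the tile has 5 mm of room at each end. Pad and fence (top 46 mm over the table) are 40 mm wide, and the clamp is open on both x sides: hold the tile by its faces that look along clamp x
- pad: sprung orange pad, 40 x 22 mm; origin at the centre of its front face, +y to the fence. The roller follower drives it along clamp y through a spring (6 N/mm, 5 N preload). It slides the tile to the fence (tile centre then 5 mm beyond the nest point, 62 mm along clamp y) and stands still while the spring is pressed further, so it does not tell where the cam is
- crank_axis (a point): point on the crank's upright axis, 96 mm above the table, at the knob's mid-height; axes as the clamp's
- crank: steel crank arm (52 to 62 mm over the table); origin on its axis, x axis along the arm to the knob. It stays put when unloaded. The brass cam below is firmly on the same shaft, at an angle to the arm that differs from run to run (0.75 rad either way, not measured): the dwell comes 165 to 280 degrees counter-clockwise from the start, with the arm 45 to 135 degrees counter-clockwise of clamp x
- cam_centre (a point): point on the camshaft at the top of the brass cam, 42 mm over the table; axes as the clamp's (not the cam's). The cam turns with the crank: base circle 20 mm in radius, then a long rise over 150 degrees where the knob resists with up to 4 N, then over the last 20 degrees a steep climb to the nose with 8 to 15 N. A crank released before the nose springs back
- roller_open (a point): point on the clamp, at the open follower's roller (16 mm across, 34 mm over the table), 28 mm along clamp y from the camshaft; axes as the clamp's. Once the nose has passed the roller, the spring pulls the knob ahead (2 to 12 N) over some 20 degrees into the middle of the cam's flat, 26 mm wide. There the knob pulls neither way, the crank stays, and the tile is pressed with about 27 N
- knob_mid (a point): centre of the upright black knob on the crank's end, 24 mm in diameter, 56 mm tall (64 to 120 mm over the table; this point at 96 mm), 65 mm from the crank's axis. It spins freely on its pin, so it can be led round its circle with a constant gripper yaw
- stop_post: red steel post, 10 mm across, top 40 mm over the table, on the base plate beside the cam; origin at its foot. The end stop: a lug under the cam meets it 16 degrees past the middle of the flat. Not to be loaded with more than 15 N
- disc_blue: blue round flower disc, 44 mm across, 14 mm thick; a bystander on the cork mat; origin under its centre
- disc_terra: terracotta round flower disc, 40 mm across, 16 mm thick; a bystander on the cork mat; origin under its centre
- glue_jar: glue jar with blue cap, 64 mm across, 75 mm tall; bystander; origin under its centre
- brush: flat brush, 200 mm long, lying; bystander; origin at its middle
- pick_box: blue box 90 x 50 x 22 mm; bystander; origin under its centre
- bowl: white bowl, 110 mm across, 50 mm tall; bystander; origin under its centre
- tub: white tub, 70 mm across, 85 mm tall; bystander; origin under its centre
Not all that is in view belongs to the job. Leave any green or pink look-alike of the part that bears tile_mid alone.

How it is judged:
On the way:
1. the tile lies flat in the nest between pad and fence, let go of (x of tile_mid in the frame of clamp between -0.009 and 0.009 m and z of tile_mid in the frame of clamp between 0.029 and 0.035 m and angle between tile_mid's own z axis and vertical below 0.08 rad and y of tile_mid in the frame of clamp between 0.05 and 0.0645 m and contact force between the fingers and tile below 0.1 N and linear speed of tile below 0.02 m/s), for 0.2 s.
At the end, for the whole second after the job is handed in: Roller at rest in the cam flat: the pad presses the tile with 21-33 N, the crank stands still, the tile lies flat in the nest against the fence (centre 60-64 mm along clamp y, within 9 mm of the centre line, tilt under 0.08 rad) and is let go of (x of tile_mid in the frame of clamp between -0.009 and 0.009 m and z of tile_mid in the frame of clamp between 0.029 and 0.035 m and angle between tile_mid's own z axis and vertical below 0.08 rad and y of tile_mid in the frame of clamp between 0.06 and 0.064 m and contact force between pad and tile between 21 and 33 N and angular speed of crank below 0.05 rad/s and contact force between the fingers and tile below 0.1 N and contact force between the fingers and crank below 0.1 N); the robot touches nothing.
It fails at once if the cam is forced against its end stop (more than 15 N on the red post) (contact force between stop_post and anything else above 15 N).
It fails at once if another thing on the table is pushed more than 30 mm from its place (distance of any of disc_blue, disc_terra, glue_jar, brush, pick_box, bowl, tub from where it was at the start of the episode above 0.03 m).
It also fails if it takes over 67 s, if anything falls off the work surface, if the arm or the gripper's body presses on something with over 40 N, if the wrist force passes 120 N, or if a joint passes its speed limit or range.

### The arm

A 6-joint arm with a two-finger parallel gripper is mounted at the origin on the work surface. World frame = base frame: x ahead of the robot, y to its left, z up, the work surface at z = 0. Lengths are in m, angles in rad, forces in N, time in s.
With the tool pointing down it reaches from about 0.3 to 0.85 m from the base axis. Payload 5.4 kg.
Tool frame: the origin (TCP) lies at the very end of the fingers, on their centre line; the grasp point (between the pads) lies env.grip_depth behind it (env.grip_depth is the distance from the TCP to the grasp point, in m); z points along the fingers, y is the line along which they close (so a half turn about z gives the same grasp; the last joint's range is limited). The gripper opens to 85 mm and grips with 20 to 120 N. Pads are 22 mm wide; open, the fingers measure 114 mm over their backs; the gripper's body (76 mm by 85 mm) begins 54 mm behind the grasp point. The pads swing forward as they close: fully open they stand 13 mm farther back than shut.
Start: joints at [1.035, 0.158, 1.597, -0, 1.386, -0.21], TCP at [0.184, 0.545, 0.231] pointing down, gripper open.
Joint ranges: [-2.91, 2.91], [-0.94, 2.29], [0.18, 2.7], [-1.29, 4.43], [0.17, 2.64], [-3, 3]. Speed limits (rad/s): [2.57, 2.57, 3.14, 3.14, 3.14, 3.14].

### API

Orientations are given as [roll, pitch, yaw] about the fixed x, y, z axes, in that order (R = Rz(yaw) Ry(pitch) Rx(roll)).
In Python, from cell import env gives the robot as it stands. The module is installed in compiled form; this text tells all that it offers.
- The arm moves only by the tool servo_tool, never from a script. Its argument "rows" is a list of rows, each a list of 2 entries, a list of its own where there are three numbers: the shift along the tool's x, y, z in cm, then the turn, a rotation vector about the tool's x, y, z in units of 6 degrees (1.0 is 6 degrees). In form: [[[tx, ty, tz], [ax, ay, az]], ...]. A call has 1 to 20 rows; each row shifts and turns the commanded pose from where the row before left it, along the tool's axes as they then stand; what a row does not reach is not made up. A row lasts 1/12 s, in which the tool goes at most 41.7 mm and 7.16 degrees, less where a joint would pass 70% of its speed; a pose out of reach is approached as far as the arm can. A call is refused whole if a number of a shift passes 4.17 or a number of a turn 1, either way. A call with a gripper value outside its range is refused whole. "gripper" is the finger opening in cm, from 0 to 8.54, set as the call begins (left out, the last holds). The fingers move at their own pace and stop on an object; the grip force is fixed at half the most. Time passes only in rows, so rows that do not move let the fingers close. It gives the time, the measured TCP pose, the force, the opening and the grip force at its end, in the units of the state.
- env.sense(): the state, without advancing time (a new reading comes with each control period).
- env.read_camera(name): name is "side" or "top" or "wrist"; returns (picture, depth): 384x512x3 uint8, blue, green, red; 384x512 float32, m along the optical axis (not along the pixel's ray), 0 where there is no reading.
- env.camera_model(name): a dict with "mtx" (3x3 intrinsics, pixels), "position" and "orientation" of the camera in the world; the wrist camera has in their place "mount" (4x4, takes a point from camera to tool coordinates, whose origin is the TCP and whose axes are the flange's). Camera axes: x right, y down, z forward; pixel columns grow to the right and rows downward; lengths in m; the calibration is good to about 2 mm. A picture is of the moment at which its call begins: read the wrist's pose just before it. camera_model takes no time and is no camera call.
- env.hand_in(): hands the job in; it is judged then, once.
The state is a dict: "time": time; "joints": joint angles; "qvel": joint speeds; "joint_torque": joint torques, N m; "tcp_pos": TCP position; "orientation": TCP orientation; "contact_force": force on the tool from outside, world axes, zero at the start; "moment": the same for the moment, N m; "grip_width": finger opening in m; "gripper_force": force on a finger pad.
Only numpy, scipy, OpenCV 4.12 (cv2) and the standard library are available. Lean on these libraries where they do the work, as an engineer would, in place of code of your own. Each camera call takes 0.05 s, during which the arm holds its last target. There are 200 camera calls.

## Working session

There is one attempt and no reset: what is moved stays moved. The work goes in short steps, Python scripts to look and compute and a tool call to move; the robot and the scene stay as the last step left them, time stands still between calls to the robot, and variables do not carry over. Pictures are saved under pics/ and viewed, at most 10 in all, crops included, and the job is handed in when it is done.

Besides the shell and the picture viewer there is one more tool, called as a command line: name --argument value ..., lists and objects as JSON in quotes. servo_tool: Moves the arm, as the interface text tells. Its arguments: {"type":"object","properties":{"rows":{"type":"array","items":{"type":"array"}},"gripper":{"type":"number"}},"required":["rows"]}

```bash
mkdir -p pics
cat > h.py <<'E'
import numpy as np,cv2
from scipy.spatial.transform import Rotation as Ro
from cell import env
def cam(n):
    m=env.camera_model(n); K=np.array(m["mtx"])
    if "mount" in m:
        s=env.sense(); T=np.eye(4); T[:3,:3]=rot(s["orientation"]); T[:3,3]=s["tcp_pos"]; T=T@np.array(m["mount"])
        return K,T[:3,:3],T[:3,3]
    o=np.array(m["orientation"]); R=o if o.shape==(3,3) else rot(o)
    return K,R,np.array(m["position"])
def rot(o):
    return Ro.from_euler("xyz",o).as_matrix()
def ray(c,u,v,z):
    K,R,p=c; d=R@np.linalg.inv(K)@np.array([u,v,1.]); return p+d*(z-p[2])/d[2]
def proj(c,P):
    K,R,p=c; q=K@(R.T@(np.array(P)-p)); return q[:2]/q[2]
E
python3 - <<'E'
from h import *
print(env.sense(), env.grip_depth)
for n in ("top","side","wrist"):
    c=cam(n); print(n,env.camera_model(n)); i,d=env.read_camera(n); cv2.imwrite(f"pics/{n}0.png",i); np.savez(f"{n}0.npz",i=i,d=d,K=c[0],R=c[1],p=c[2])
a=[cv2.imread(f"pics/{n}0.png") for n in ("top","side")]
cv2.imwrite("pics/t0.png",cv2.resize(a[0],(768,576)))
E
```

```text
{'time': 0.0, 'joints': array([ 1.03488594e+00,  1.59054496e-01,  1.59825937e+00, -3.37734055e-06,
        1.38621508e+00, -2.10073543e-01]), 'qvel': array([ 0.00207434, -0.00186783,  0.00018622, -0.00248896,  0.00222955,
        0.00084851]), 'joint_torque': array([-4.60628144e-04, -3.96012819e+01, -3.31426370e+01, -3.55403745e-04,
        8.63524270e-03,  4.54034335e-06]), 'tcp_pos': array([0.1837434 , 0.54420143, 0.23030026]), 'orientation': array([-3.13969824e+00, -4.00532545e-04,  2.81575605e+00]), 'contact_force': array([0.53059169, 0.59038992, 0.76550705]), 'moment': array([ 0.02396172, -0.01675665, -0.02949547]), 'gripper_force': 0.0, 'grip_width': 0.08564228984150606} 0.0187
top {'mtx': array([[368.73696099,   0.        , 250.11471868],
       [  0.        , 368.73696099, 200.15690883],
       [  0.        ,   0.        ,   1.        ]]), 'position': array([0.43954587, 0.01138337, 1.09691206]), 'orientation': array([-2.99728952e+00, -1.43114768e-03, -1.58904153e+00])}
side {'mtx': array([[389.74111491,   0.        , 251.24481792],
       [  0.        , 389.74111491, 187.66279685],
       [  0.        ,   0.        ,   1.        ]]), 'position': array([0.1936735 , 0.79043673, 0.94917153]), 'orientation': array([-2.34650818,  0.01889006, -2.69258319])}
wrist {'mtx': array([[289.00249164,   0.        , 258.67765148],
       [  0.        , 289.00249164, 197.7421081 ],
       [  0.        ,   0.        ,   1.        ]]), 'mount': array([[-6.68015954e-05, -9.59344724e-01, -2.82236950e-01,
         7.08639459e-02],
       [ 9.99999431e-01, -3.64618728e-04,  1.00268053e-03,
        -4.02020122e-04],
       [-1.06482516e-03, -2.82236723e-01,  9.59344202e-01,
        -1.41694191e-01],
       [ 0.00000000e+00,  0.00000000e+00,  0.00000000e+00,
         1.00000000e+00]])}
```

View pics/t0.png

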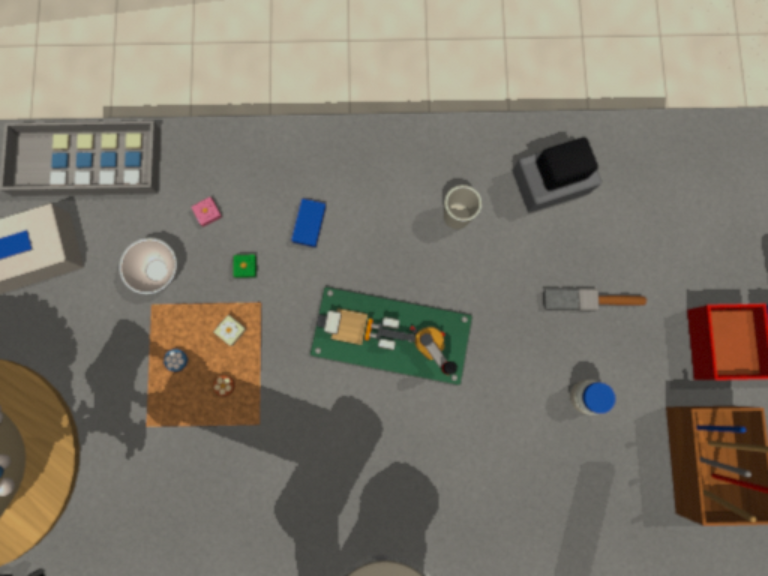

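The top view (shown at 1.5x) has the clamp at (390,335), with the fence on the left and the knob at (449,367). On the cork mat are the cream tile (229,330), the blue disc (175,360) and the terracotta disc (222,385). The look-alikes are pink (206,211) and green (245,265), both off the mat. The tile meant is the cream one at (229,330), because it is square, cream and on the mat. I'll measure it and confirm it in a crop.

```bash
cat > m.py <<'E'
from h import *
z=np.load("top0.npz"); i=z["i"]; c=(z["K"],z["R"],z["p"])
hsv=cv2.cvtColor(i,cv2.COLOR_BGR2HSV)
def big(m,x0,x1,y0,y1):
    q=np.zeros_like(m); q[y0:y1,x0:x1]=m[y0:y1,x0:x1]
    cs,_=cv2.findContours(q,cv2.RETR_EXTERNAL,cv2.CHAIN_APPROX_NONE); return max(cs,key=cv2.contourArea)
def rect(ct,zz):
    P=np.array([ray(c,u,v,zz)[:2] for u,v in ct[:,0]],np.float32)*1000
    r=cv2.minAreaRect(P); return r,P
g=cv2.inRange(hsv,(60,70,20),(95,255,255)); ct=big(g,195,325,180,265); r,P=rect(ct,.012); print("base",r)
t=cv2.inRange(hsv,(15,0,120),(60,110,255)); ct=big(t,138,168,205,235); r,P=rect(ct,.023); print("tile",r,len(ct))
k=cv2.inRange(hsv,(0,0,0),(180,255,45)); ct=big(k,288,310,232,255); r,P=rect(ct,.12); print("knob",r, ct[:,0].mean(0))
o=cv2.inRange(hsv,(10,150,120),(25,255,255)); ct=big(o,270,300,210,245); print("brass",ct[:,0].mean(0),rect(ct,.042)[0])
a=cv2.resize(i[185:270,130:320],None,fx=4.2,fy=4.2,interpolation=cv2.INTER_CUBIC); cv2.imwrite("pics/c1.png",a[:600,:800])
E
python3 m.py
```

```text
base ((528.4594116210938, -22.52783203125), (296.587890625, 138.06985473632812), 77.83869934082031)
tile ((542.7438354492188, 293.00189208984375), (48.055091857910156, 45.922115325927734), 50.055419921875) 46
knob ((461.1960754394531, -120.40769958496094), (18.440296173095703, 18.487768173217773), 87.92925262451172) [299.65217391 244.65217391]
brass [290.78787879 224.15151515] ((521.9693603515625, -110.03236389160156), (44.49983215332031, 21.126768112182617), 28.047229766845703)
```

View pics/c1.png

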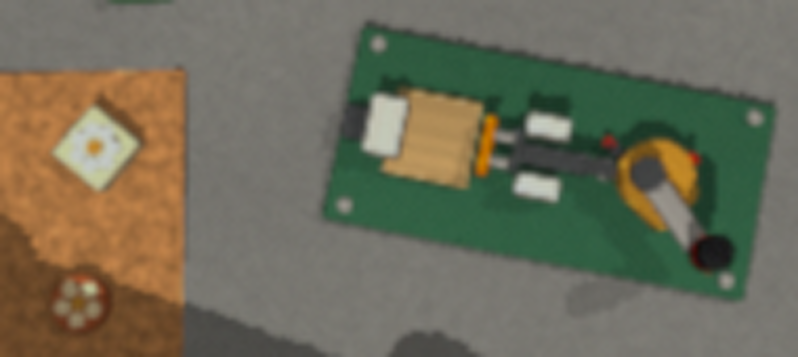

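View pics/side0.png

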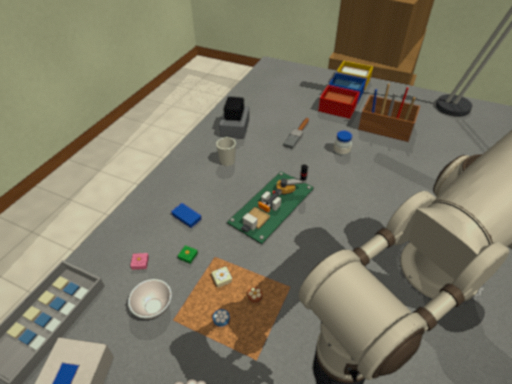

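The crop confirms it. The cream square with white petals, crop (97,147), is the tile. The clamp has its fence on the left at (385,125), the knob at (713,252), the cam around (650,172) and red posts at (609,142) and (697,160). The sizes check out: base 297x138, tile about 46, and crank radius about 64 mm. Next I move above the tile.

servo_tool --rows '[[[-3.5,-1.02,0.9],[0,0,0]],[[-3.5,-1.02,0.9],[0,0,0]],[[-3.5,-1.02,0.9],[0,0,0]],[[-3.5,-1.02,0.9],[0,0,0]],[[-3.5,-1.02,0.9],[0,0,0]],[[-3.5,-1.02,0.9],[0,0,0]],[[-3.5,-1.02,0.9],[0,0,0]],[[-3.5,-1.02,0.9],[0,0,0]],[[-3.5,-1.02,0.9],[0,0,0]],[[-3.5,-1.02,0.9],[0,0,0]],[[-3.5,-1.02,0.9],[0,0,0]],[[-3.5,-1.02,0.9],[0,0,0]],[[0,0,0],[0,0,1]],[[0,0,0],[0,0,1]],[[0,0,0],[0,0,1]],[[0,0,0],[0,0,1]],[[0,0,0],[0,0,1]],[[0,0,0],[0,0,1]],[[0,0,0],[0,0,1]],[[0,0,0],[0,0,1]]]' --gripper 8.54

```text
time: 1.82
tcp_pos: [0.5425, 0.2942, 0.1228]
orientation: [-3.141, -0.0, 1.973]
contact_force: [1.2, -0.3, 0.9]
grip_width: 0.0854
gripper_force: 0.0
```

servo_tool --rows '[[[0,0,0],[0,0,1]],[[0,0,0],[0,0,1]],[[0,0,0],[0,0,1]],[[0,0,0],[0,0,1]],[[0,0,0],[0,0,1]],[[0,0,0],[0,0,1]],[[0,0,0],[0,0,1]],[[0,0,0],[0,0,1]],[[0,0,0],[0,0,1]],[[0,0,0],[0,0,1]],[[0,0,0],[0,0,0.53]],[[0,0,0],[0,0,0]],[[0,0,0],[0,0,0]]]'

```text
time: 2.9
tcp_pos: [0.5425, 0.2943, 0.123]
orientation: [-3.141, 0.001, 0.877]
contact_force: [-0.2, 0.4, 0.1]
grip_width: 0.0853
gripper_force: 0.0
```

```bash
cat > w.py <<'E'
from h import *
import sys
def shift(P,z=None):
    s=env.sense(); d=np.array(P,float)-s["tcp_pos"]
    return np.round(rot(s["orientation"]).T@d*100,2)
E
python3 - <<'E'
from w import *
s=env.sense(); c=cam("wrist"); i,d=env.read_camera("wrist"); cv2.imwrite("pics/w1.png",i)
print(s["tcp_pos"],s["orientation"],s["joints"])
u,v=proj(c,[.5427,.293,.023]); print(u,v)
hsv=cv2.cvtColor(i,cv2.COLOR_BGR2HSV); t=cv2.inRange(hsv,(15,0,110),(60,115,255))
cs,_=cv2.findContours(t,cv2.RETR_EXTERNAL,cv2.CHAIN_APPROX_NONE)
for ct in cs:
    if cv2.contourArea(ct)>800:
        P=np.array([ray(c,a,b,.023)[:2] for a,b in ct[:,0]],np.float32)*1000
        print(cv2.boundingRect(ct),cv2.minAreaRect(P))
E
```

```text
[0.54254769 0.29427049 0.12295721] [-3.14123214e+00  5.57606661e-04  8.77033569e-01] [ 3.01476567e-01  3.65436560e-01  1.57042552e+00 -1.15262785e-06
  1.20639457e+00  9.95239836e-01]
258.7763816788255 199.59988690502752
(268, 215, 60, 62) ((543.75927734375, 241.49684143066406), (66.62678527832031, 32.0102424621582), 26.661392211914062)
(0, 186, 113, 148) ((345.9034118652344, 356.42034912109375), (157.8869171142578, 104.06044006347656), 36.07930374145508)
(402, 173, 110, 155) ((676.7408447265625, 114.00780487060547), (123.53402709960938, 127.38841247558594), 27.819372177124023)
(235, 171, 51, 51) ((545.1964111328125, 294.427978515625), (45.27937316894531, 43.418861389160156), 50.255043029785156)
(301, 136, 64, 56) ((617.1705322265625, 280.75933837890625), (35.060935974121094, 53.66788101196289), 1.6334503889083862)
(189, 0, 238, 112) ((641.85546875, 357.04119873046875), (77.13145446777344, 171.95309448242188), 50.23237609863281)
(0, 0, 181, 185) ((487.9944763183594, 487.56298828125), (214.9100799560547, 83.74217987060547), 0.0029061981476843357)
```

View pics/w1.png

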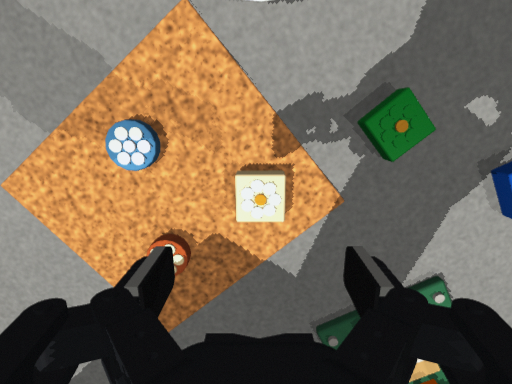

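The tile is at wrist pixel (260,197), measured at (0.5452, 0.2944) with its side at 50.26° and 44 mm across. The fingers are square to it, and the terracotta disc at (168,257) is clear of them. I descend and grip.

servo_tool --rows '[[[0.18,0.2,3],[0,0,0]],[[0,0,3],[0,0,0]],[[0,0,2.5],[0,0,0]],[[0,0,1.5],[0,0,0]],[[0,0,1],[0,0,0]],[[0,0,0.6],[0,0,0]],[[0,0,0.3],[0,0,0]],[[0,0,0],[0,0,0]]]'

```text
time: 3.62
tcp_pos: [0.5458, 0.2945, 0.0046]
orientation: [3.141, -0.0, 0.876]
contact_force: [0.2, 0.3, 0.1]
grip_width: 0.0855
gripper_force: 0.0
```

servo_tool --rows '[[[0,0,0],[0,0,0]],[[0,0,0],[0,0,0]],[[0,0,0],[0,0,0]],[[0,0,0],[0,0,0]],[[0,0,0],[0,0,0]],[[0,0,0],[0,0,0]],[[0,0,0],[0,0,0]],[[0,0,0],[0,0,0]]]' --gripper 3.8

```text
time: 4.28
tcp_pos: [0.5465, 0.2948, 0.0055]
orientation: [3.14, -0.002, 0.875]
contact_force: [0.4, 0.2, 6.9]
grip_width: 0.0424
gripper_force: 63.3
```

servo_tool --rows '[[[0,0,-1],[0,0,0]],[[0,0,-2.5],[0,0,0]],[[0,0,-4],[0,0,0]],[[0,0,-4],[0,0,0]],[[-2.67,2.2,0],[0,0,0]],[[-2.67,2.2,0],[0,0,0]],[[-2.67,2.2,0],[0,0,0]],[[-2.67,2.2,0],[0,0,0]],[[-2.67,2.2,0],[0,0,0]],[[-2.67,2.2,0],[0,0,0]],[[-2.67,2.2,0],[0,0,0]],[[0,0,0],[0,0,-0.92]],[[0,0,0],[0,0,-0.92]],[[0,0,0],[0,0,-0.92]],[[0,0,0],[0,0,-0.92]],[[0,0,0],[0,0,-0.92]],[[0,0,0],[0,0,0]],[[0,0,0],[0,0,0]],[[0,0,0],[0,0,0]]]'

```text
time: 5.87
tcp_pos: [0.5437, 0.0523, 0.1193]
orientation: [-3.141, 0.0, 1.355]
contact_force: [-0.1, 1.2, -1.0]
grip_width: 0.0425
gripper_force: 62.6
```

Run:
```python
from w import *
s=env.sense(); c=cam("wrist"); i,d=env.read_camera("wrist"); cv2.imwrite("pics/w2.png",i)
np.savez("w2.npz",i=i,d=d,K=c[0],R=c[1],p=c[2])
print(s["tcp_pos"],s["orientation"],s["joints"],s["grip_width"])
```

```text
[0.5436826  0.05234325 0.11925435] [-3.14116128e+00  6.21907566e-05  1.35478954e+00] [-1.25327791e-01  1.99388286e-01  1.78304475e+00 -2.49520646e-05
  1.15959485e+00  9.06889926e-02] 0.04249195005528415
```

View pics/w2.png

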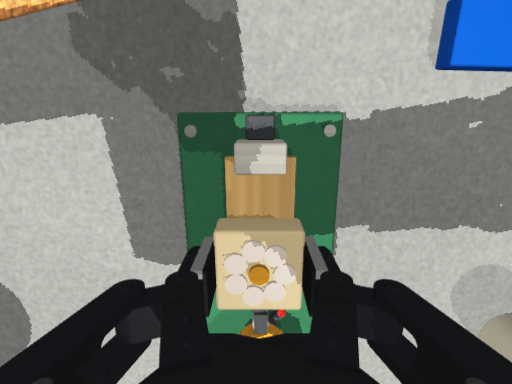

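The wrist view shows the tile gripped square, with its top at (216-303, 220-308). The fence top spans (235-287, 140-173), the plywood edges are at u=226 and 295, and the base plate's fence end is at row 112. I'll refine the clamp pose from these.

Run:
```python
from w import *
z=np.load("w2.npz"); i=z["i"]; c=(z["K"],z["R"],z["p"]); hsv=cv2.cvtColor(i,cv2.COLOR_BGR2HSV)
O=np.array([.5327,-.0030]); ey=np.array([.2106,.9776]); ex=np.array([.9776,-.2106])
def cl(u,v,zz):
    q=ray(c,u,v,zz)[:2]-O; return np.round([q@ex*1000,q@ey*1000],1)
def edges(m,row): r=np.where(m[row]>0)[0]; return r.min(),r.max()
g=cv2.inRange(hsv,(60,60,20),(95,255,255)); w=cv2.inRange(hsv,(8,60,80),(22,200,255))
w[:,:200]=0; w[:,320:]=0; g[:,:150]=0; g[:,400:]=0
for r in (125,150,200): a,b=edges(g,r); print("base",r,a,b,cl(a,r,.012),cl(b+1,r,.012))
for r in (185,195,210): a,b=edges(w,r); print("ply",r,a,b,cl(a,r,.022),cl(b+1,r,.022))
f=cv2.inRange(hsv,(0,0,110),(180,60,255)); f[:,:225]=0; f[:,297:]=0; f[:125]=0; f[215:]=0
cs,_=cv2.findContours(f,cv2.RETR_EXTERNAL,cv2.CHAIN_APPROX_NONE); ct=max(cs,key=cv2.contourArea); x,y,W,H=cv2.boundingRect(ct); print("fence",x,y,W,H,cl(x,y+H,.046),cl(x+W,y+H,.046),cl(x,y,.046))
rows=np.where(g[:,260-50]>0)[0]; print("end row",rows.min(),cl(210,rows.min(),.012), cl(310,np.where(g[:,310]>0)[0].min(),.012))
t=cv2.inRange(hsv,(10,20,100),(35,130,255)); t[:215]=0; t[:,:205]=0; t[:,312:]=0
print("tile rows",[ (u,np.where(t[:,u]>0)[0].min(),np.where(t[:,u]>0)[0].max()) for u in (225,250,290)])
print("tile",cl(216,220,.137),cl(303,220,.137),cl(216,308,.137),cl(303,308,.137),"tcp",(np.array([.5437,.0523])-O)@np.c_[ex,ey]*1000)
```

```text
base 125 178 342 [-67.3 118.3] [ 70.6 117.8]
base 150 180 340 [-67.3  97.6] [70.5 97. ]
base 200 184 336 [-67.3  52.8] [70.3 52.3]
ply 185 226 294 [-27.8  69. ] [30.8 68.8]
ply 195 226 294 [-28.2  60.2] [31.1 60. ]
ply 210 227 293 [-27.8  46.6] [30.7 46.4]
fence 234 139 53 35 [-18.7  83.5] [21.5 83.3] [-17.9 109.5]
end row 113 [-40.1 127.9] [ 42.6 128.3]
tile rows [(225, np.int64(218), np.int64(308)), (250, np.int64(218), np.int64(308)), (290, np.int64(218), np.int64(309))]
tile [-19.5  80.8] [20.3 80.7] [-21.6  33.6] [22.2 33.5] tcp [-0.89258 56.37788]
```

servo_tool --rows '[[[0,0.1,2],[0,0,0]],[[0,0,2],[0,0,0]],[[0,0,2],[0,0,0]],[[0,0,1.5],[0,0,0]],[[0,0,0.8],[0,0,0]],[[0,0,0.5],[0,0,0]],[[0,0,0.4],[0,0,0]],[[0,0,0.2],[0,0,0]],[[0,0,0],[0,0,0]],[[0,0,0],[0,0,0]]]'

```text
time: 6.75
tcp_pos: [0.5456, 0.052, 0.026]
orientation: [3.14, -0.0, 1.357]
contact_force: [-0.5, -1.5, -1.1]
grip_width: 0.0428
gripper_force: 62.6
```

servo_tool --rows '[[[0,0,0.1],[0,0,0]],[[0,0,0.1],[0,0,0]],[[0,0,0],[0,0,0]],[[0,0,0],[0,0,0]]]'

```text
time: 7.08
tcp_pos: [0.5457, 0.052, 0.0245]
orientation: [3.14, -0.0, 1.357]
contact_force: [-2.0, 0.3, 5.3]
grip_width: 0.043
gripper_force: 63.4
```

servo_tool --rows '[[[0,0,0],[0,0,0]],[[0,0,0],[0,0,0]],[[0,0,0],[0,0,0]],[[0,0,0],[0,0,0]],[[0,0,-0.5],[0,0,0]],[[0,0,-2.5],[0,0,0]],[[0,0,-4],[0,0,0]],[[0,0,-4],[0,0,0]],[[0,0,-4],[0,0,0]],[[-3.72,-0.92,0],[0,0,0]],[[-3.72,-0.92,0],[0,0,0]],[[-3.72,-0.92,0],[0,0,0]],[[-3.72,-0.92,0],[0,0,0]],[[-3.72,-0.92,0],[0,0,0]],[[0,0,0],[0,0,0]],[[0,0,0],[0,0,0]],[[0,0,0],[0,0,0]]]' --gripper 8.0

```text
time: 8.5
tcp_pos: [0.4606, -0.1198, 0.1736]
orientation: [3.141, -0.0, 1.356]
contact_force: [-0.2, 0.7, 0.3]
grip_width: 0.0803
gripper_force: 0.0
```

Run:
```python
from w import *
s=env.sense(); c=cam("wrist"); i,d=env.read_camera("wrist"); cv2.imwrite("pics/w3.png",i)
np.savez("w3.npz",i=i,d=d,K=c[0],R=c[1],p=c[2])
print(s["tcp_pos"],s["orientation"],s["joints"],s["grip_width"])
print(proj(c,[.461,-.12,.12]),proj(c,[.5148,-.0861,.062]))
```

```text
[ 0.46064619 -0.11982332  0.17356801] [ 3.14111449e+00 -3.68745777e-04  1.35634254e+00] [-5.09453624e-01 -4.95130226e-02  1.93131395e+00  5.16681276e-04
  1.25944146e+00 -2.95157944e-01] 0.0802760677757477
[257.97912052 216.65995304] [310.3551601  145.27462816]
```

View pics/w3.png

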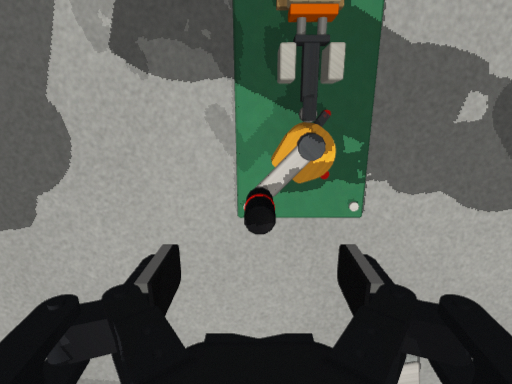

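The knob's top is at (259,217) and its hub at (311,146), both within 1.5 mm of my estimates. I go down over the knob and grip it, and check the tile in a side view at the same time.

servo_tool --rows '[[[0,0.05,3],[0,0,0]],[[0,0,3],[0,0,0]],[[0,0,2],[0,0,0]],[[0,0,1],[0,0,0]],[[0,0,0.5],[0,0,0]],[[0,0,0.25],[0,0,0]],[[0,0,0],[0,0,0]]]'

```text
time: 9.13
tcp_pos: [0.4618, -0.1199, 0.0764]
orientation: [3.141, 0.0, 1.358]
contact_force: [-0.7, -0.6, -0.7]
grip_width: 0.0799
gripper_force: 0.0
```

servo_tool --rows '[[[0,0,0],[0,0,0]],[[0,0,0],[0,0,0]],[[0,0,0],[0,0,0]],[[0,0,0],[0,0,0]],[[0,0,0],[0,0,0]],[[0,0,0],[0,0,0]],[[0,0,0],[0,0,0]],[[0,0,0],[0,0,0]],[[0,0,0],[0,0,0]],[[0,0,0],[0,0,0]]]' --gripper 2.0

```text
time: 9.97
tcp_pos: [0.4614, -0.1205, 0.0764]
orientation: [3.141, 0.001, 1.357]
contact_force: [-1.4, -0.2, 5.0]
grip_width: 0.0225
gripper_force: 58.6
```

```bash
cat > c.py <<'E'
import sys
from w import *
C=np.array([.5148,-.0861])
def st():
    s=env.sense(); q=s["tcp_pos"][:2]-C; a=np.arctan2(q[1],q[0]); f=s["contact_force"]
    t=np.array([-np.sin(a),np.cos(a)]); r=q/np.hypot(*q)
    print("t %.2f clampang %.1f r %.1f ftan %.1f frad %.1f fz %.1f grip %.4f"%(s["time"],np.degrees(a)+12.16,1000*np.hypot(*q),f[:2]@t,f[:2]@r,f[2],s["grip_width"]),s["tcp_pos"].round(4))
    return s,a
def rows(a,degs,R,yaw=1.3563,p=None):
    p=C+R*np.array([np.cos(a),np.sin(a)]) if p is None else p; out=[]
    for d in degs:
        a+=np.radians(d); n=C+R*np.array([np.cos(a),np.sin(a)]); e=(n-p)*100
        x=round(e@[np.cos(yaw),np.sin(yaw)],2); y=round(e@[np.sin(yaw),-np.cos(yaw)],2); out.append([[x,y,0],[0,0,0]])
        p=p+np.array([np.cos(yaw)*x+np.sin(yaw)*y,np.sin(yaw)*x-np.cos(yaw)*y])/100
    print(out)
E
python3 - <<'E'
from c import *
s,a=st(); q=s["tcp_pos"][:2]-C
rows(a,[4]+[8]*14+[4],.065,p=s["tcp_pos"][:2])
i,_=env.read_camera("side"); cv2.imwrite("pics/s1.png",cv2.resize(i[160:250,220:330],None,fx=6,fy=6,interpolation=cv2.INTER_CUBIC))
E
```

```text
t 9.97 clampang -135.1 r 63.6 ftan -0.7 frad 1.3 fz 5.0 grip 0.0225 [ 0.4614 -0.1205  0.0764]
[[[np.float64(-0.41), np.float64(0.23), 0], [0, 0, 0]], [[np.float64(-0.55), np.float64(0.72), 0], [0, 0, 0]], [[np.float64(-0.44), np.float64(0.8), 0], [0, 0, 0]], [[np.float64(-0.32), np.float64(0.84), 0], [0, 0, 0]], [[np.float64(-0.2), np.float64(0.89), 0], [0, 0, 0]], [[np.float64(-0.08), np.float64(0.9), 0], [0, 0, 0]], [[np.float64(0.05), np.float64(0.91), 0], [0, 0, 0]], [[np.float64(0.17), np.float64(0.89), 0], [0, 0, 0]], [[np.float64(0.3), np.float64(0.85), 0], [0, 0, 0]], [[np.float64(0.41), np.float64(0.81), 0], [0, 0, 0]], [[np.float64(0.52), np.float64(0.74), 0], [0, 0, 0]], [[np.float64(0.62), np.float64(0.67), 0], [0, 0, 0]], [[np.float64(0.7), np.float64(0.57), 0], [0, 0, 0]], [[np.float64(0.78), np.float64(0.46), 0], [0, 0, 0]], [[np.float64(0.84), np.float64(0.36), 0], [0, 0, 0]], [[np.float64(0.43), np.float64(0.13), 0], [0, 0, 0]]]
```

View pics/s1.png

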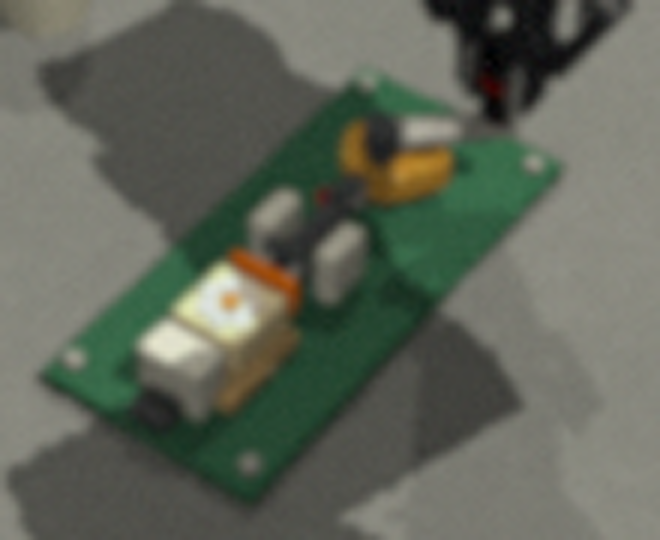

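The side crop shows the tile flat in the nest between pad and fence at about (232,300), and the fingers on the knob at (495,90). I start turning.

servo_tool --rows '[[[-0.31,0.33,0],[0,0,0]],[[-0.55,0.72,0],[0,0,0]],[[-0.44,0.8,0],[0,0,0]],[[-0.32,0.84,0],[0,0,0]],[[-0.2,0.89,0],[0,0,0]],[[-0.08,0.9,0],[0,0,0]],[[0.05,0.91,0],[0,0,0]],[[0.17,0.89,0],[0,0,0]]]'

```text
time: 10.68
tcp_pos: [0.519, -0.1493, 0.0763]
orientation: [-3.14, -0.001, 1.357]
contact_force: [-3.5, 4.7, 8.7]
grip_width: 0.0224
gripper_force: 58.7
```

Run:
```python
from c import *
st()
```

```text
t 10.68 clampang -74.0 r 63.3 ftan -3.2 frad -4.9 fz 8.7 grip 0.0224 [ 0.519  -0.1493  0.0763]
```

```bash
sed -i 's/^C=.*/C=np.array([.5154,-.0844])/; s/round(e@\(\[[^]]*\]\),2)/float(round(e@\1,2))/g' c.py
python3 - <<'E'
from c import *
s,a=st(); p=np.array([.5192,-.1503]); d=p-C
rows(np.arctan2(d[1],d[0]),[7]*12,.065,p=p)
E
```

```text
t 10.68 clampang -74.7 r 65.0 ftan -3.2 frad -4.9 fz 8.7 grip 0.0224 [ 0.519  -0.1493  0.0763]
[[[0.36, 0.72, 0], [0, 0, 0]], [[0.35, 0.72, 0], [0, 0, 0]], [[0.43, 0.66, 0], [0, 0, 0]], [[0.51, 0.61, 0], [0, 0, 0]], [[0.58, 0.54, 0], [0, 0, 0]], [[0.64, 0.46, 0], [0, 0, 0]], [[0.7, 0.39, 0], [0, 0, 0]], [[0.74, 0.29, 0], [0, 0, 0]], [[0.76, 0.21, 0], [0, 0, 0]], [[0.79, 0.11, 0], [0, 0, 0]], [[0.79, 0.01, 0], [0, 0, 0]], [[0.79, -0.08, 0], [0, 0, 0]]]
```

servo_tool --rows '[[[0.36,0.72,0],[0,0,0]],[[0.35,0.72,0],[0,0,0]],[[0.43,0.66,0],[0,0,0]],[[0.51,0.61,0],[0,0,0]],[[0.58,0.54,0],[0,0,0]],[[0.64,0.46,0],[0,0,0]],[[0.7,0.39,0],[0,0,0]],[[0.74,0.29,0],[0,0,0]],[[0.76,0.21,0],[0,0,0]],[[0.79,0.11,0],[0,0,0]],[[0.79,0.01,0],[0,0,0]],[[0.79,-0.08,0],[0,0,0]],[[0,0,0],[0,0,0]],[[0,0,0],[0,0,0]]]'

```text
time: 11.85
tcp_pos: [0.5803, -0.0869, 0.0764]
orientation: [3.141, 0.0, 1.358]
contact_force: [-1.2, -1.2, 5.6]
grip_width: 0.0226
gripper_force: 58.5
```

Run:
```python
from c import *
s,a=st(); Y=1.3563; R=np.array([[np.cos(Y),np.sin(Y)],[np.sin(Y),-np.cos(Y)]])
p=np.array([.5192,-.1503])+R@[.0765,.0464]
print("cmd",p); d=p-C
rows(np.arctan2(d[1],d[0]),[4]*24,.065,p=p)
```

```text
t 11.85 clampang 10.0 r 64.9 ftan -1.2 frad -1.1 fz 5.6 grip 0.0226 [ 0.5803 -0.0869  0.0764]
cmd [ 0.58082012 -0.08542958]
[[[0.43, -0.15, 0], [0, 0, 0]], [[0.44, -0.13, 0], [0, 0, 0]], [[0.42, -0.17, 0], [0, 0, 0]], [[0.41, -0.19, 0], [0, 0, 0]], [[0.39, -0.23, 0], [0, 0, 0]], [[0.38, -0.24, 0], [0, 0, 0]], [[0.36, -0.28, 0], [0, 0, 0]], [[0.34, -0.3, 0], [0, 0, 0]], [[0.32, -0.32, 0], [0, 0, 0]], [[0.3, -0.35, 0], [0, 0, 0]], [[0.27, -0.36, 0], [0, 0, 0]], [[0.24, -0.38, 0], [0, 0, 0]], [[0.22, -0.4, 0], [0, 0, 0]], [[0.19, -0.41, 0], [0, 0, 0]], [[0.16, -0.43, 0], [0, 0, 0]], [[0.13, -0.43, 0], [0, 0, 0]], [[0.1, -0.45, 0], [0, 0, 0]], [[0.06, -0.45, 0], [0, 0, 0]], [[0.04, -0.45, 0], [0, 0, 0]], [[0.01, -0.45, 0], [0, 0, 0]], [[-0.03, -0.45, 0], [0, 0, 0]], [[-0.06, -0.45, 0], [0, 0, 0]], [[-0.09, -0.45, 0], [0, 0, 0]], [[-0.12, -0.44, 0], [0, 0, 0]]]
```

servo_tool --rows '[[[0.43,-0.15,0],[0,0,0]],[[0.44,-0.13,0],[0,0,0]],[[0.42,-0.17,0],[0,0,0]],[[0.41,-0.19,0],[0,0,0]],[[0,0,0],[0,0,0]]]'

```text
time: 12.27
tcp_pos: [0.5781, -0.0679, 0.0765]
orientation: [3.139, -0.001, 1.358]
contact_force: [4.6, 0.1, 3.7]
grip_width: 0.023
gripper_force: 58.6
```

```bash
python3 -c "
from c import *
st()"
```

```text
t 12.27 clampang 26.9 r 64.9 ftan -1.1 frad 4.5 fz 3.7 grip 0.0230 [ 0.5781 -0.0679  0.0765]
```

servo_tool --rows '[[[0.39,-0.23,0],[0,0,0]],[[0.38,-0.24,0],[0,0,0]],[[0,0,0],[0,0,0]]]'

```text
time: 12.52
tcp_pos: [0.5754, -0.0597, 0.0765]
orientation: [3.139, -0.001, 1.357]
contact_force: [4.1, -0.5, 2.5]
grip_width: 0.0229
gripper_force: 58.7
```

```bash
python3 -c "
from c import *
st()"
```

```text
t 12.52 clampang 34.6 r 64.9 ftan -2.0 frad 3.6 fz 2.5 grip 0.0229 [ 0.5754 -0.0597  0.0765]
```

servo_tool --rows '[[[0.36,-0.28,0],[0,0,0]],[[0.34,-0.3,0],[0,0,0]],[[0,0,0],[0,0,0]]]'

```text
time: 12.77
tcp_pos: [0.5718, -0.0523, 0.0765]
orientation: [3.137, 0.0, 1.357]
contact_force: [7.7, -2.0, 1.1]
grip_width: 0.0227
gripper_force: 58.8
```

```bash
python3 -c "
from c import *
st()"
```

```text
t 12.77 clampang 41.8 r 64.9 ftan -5.5 frad 5.7 fz 1.1 grip 0.0227 [ 0.5718 -0.0523  0.0765]
```

servo_tool --rows '[[[0.32,-0.32,0],[0,0,0]],[[0.3,-0.35,0],[0,0,0]],[[0,0,0],[0,0,0]]]'

```text
time: 13.02
tcp_pos: [0.5676, -0.046, 0.0766]
orientation: [3.134, 0.001, 1.357]
contact_force: [11.1, -5.6, -3.1]
grip_width: 0.0227
gripper_force: 59.0
```

```bash
python3 -c "
from c import *
st()"
```

```text
t 13.02 clampang 48.5 r 64.9 ftan -11.1 frad 5.6 fz -3.1 grip 0.0227 [ 0.5676 -0.046   0.0766]
```

servo_tool --rows '[[[0.27,-0.36,0],[0,0,0]],[[0.24,-0.38,0],[0,0,0]],[[0,0,0],[0,0,0]]]'

```text
time: 13.27
tcp_pos: [0.5599, -0.0372, 0.0764]
orientation: [3.139, -0.002, 1.357]
contact_force: [4.6, 3.5, 4.2]
grip_width: 0.0226
gripper_force: 59.9
```

```bash
python3 -c "
from c import *
st()"
```

```text
t 13.27 clampang 58.8 r 64.9 ftan -1.0 frad 5.7 fz 4.2 grip 0.0226 [ 0.5599 -0.0372  0.0764]
```

servo_tool --rows '[[[0.22,-0.4,0],[0,0,0]],[[0,0,0],[0,0,0]],[[0,0,0],[0,0,0]]]'

```text
time: 13.52
tcp_pos: [0.5547, -0.0327, 0.0762]
orientation: [-3.139, -0.004, 1.357]
contact_force: [-1.3, 7.4, 10.3]
grip_width: 0.0227
gripper_force: 60.5
```

```bash
python3 -c "
from c import *
st()"
```

```text
t 13.52 clampang 64.9 r 64.9 ftan 5.5 frad 5.1 fz 10.3 grip 0.0227 [ 0.5547 -0.0327  0.0762]
```

Past the nose at about 58°, and the spring now pulls the knob ahead.

servo_tool --rows '[[[0.19,-0.41,0],[0,0,0]],[[0.08,-0.21,0],[0,0,0]],[[0,0,0],[0,0,0]],[[0,0,0],[0,0,0]]]'

```text
time: 13.85
tcp_pos: [0.5492, -0.0289, 0.0762]
orientation: [-3.139, -0.004, 1.357]
contact_force: [-0.5, 6.5, 9.7]
grip_width: 0.0228
gripper_force: 60.3
```

```bash
python3 -c "
from c import *
st()"
```

```text
t 13.85 clampang 70.8 r 65.0 ftan 3.8 frad 5.2 fz 9.7 grip 0.0228 [ 0.5492 -0.0289  0.0762]
```

servo_tool --rows '[[[0.08,-0.22,0],[0,0,0]],[[0.07,-0.22,0],[0,0,0]],[[0,0,0],[0,0,0]],[[0,0,0],[0,0,0]]]'

```text
time: 14.18
tcp_pos: [0.5457, -0.0269, 0.0763]
orientation: [-3.141, -0.003, 1.357]
contact_force: [1.2, 5.5, 8.8]
grip_width: 0.0228
gripper_force: 60.2
```

```bash
python3 -c "
from c import *
st()"
```

```text
t 14.18 clampang 74.4 r 65.0 ftan 1.5 frad 5.4 fz 8.8 grip 0.0228 [ 0.5457 -0.0269  0.0763]
```

servo_tool --rows '[[[0.08,-0.26,0],[0,0,0]],[[0,0,0],[0,0,0]],[[0,0,0],[0,0,0]]]'

```text
time: 14.43
tcp_pos: [0.5435, -0.0258, 0.0763]
orientation: [-3.141, -0.003, 1.357]
contact_force: [0.1, 4.7, 7.9]
grip_width: 0.0225
gripper_force: 60.1
```

```bash
python3 -c "
from c import *
st()"
```

```text
t 14.43 clampang 76.6 r 65.0 ftan 1.9 frad 4.3 fz 7.9 grip 0.0225 [ 0.5435 -0.0258  0.0763]
```

servo_tool --rows '[[[0.03,-0.16,0],[0,0,0]],[[0,0,0],[0,0,0]],[[0,0,0],[0,0,0]]]'

```text
time: 14.68
tcp_pos: [0.5422, -0.0252, 0.0763]
orientation: [-3.141, -0.003, 1.357]
contact_force: [1.3, 4.6, 7.4]
grip_width: 0.0225
gripper_force: 60.1
```

```bash
python3 -c "
from c import *
st()"
```

```text
t 14.68 clampang 77.8 r 65.0 ftan 0.7 frad 4.7 fz 7.4 grip 0.0225 [ 0.5422 -0.0252  0.0763]
```

servo_tool --rows '[[[0,0,0],[0,0,0]],[[0,0,0],[0,0,0]],[[0,0,0],[0,0,0]],[[0,0,0],[0,0,0]],[[0,0,0],[0,0,0]],[[0,0,-1],[0,0,0]],[[0,0,-3],[0,0,0]],[[0,0,-4],[0,0,0]],[[0,0,-4],[0,0,0]],[[-2,0,0],[0,0,0]],[[-2,0,0],[0,0,0]],[[0,0,0],[0,0,0]],[[0,0,0],[0,0,0]]]' --gripper 8.0

```text
time: 15.77
tcp_pos: [0.5334, -0.0666, 0.1965]
orientation: [3.141, -0.0, 1.355]
contact_force: [-0.2, 0.7, -0.4]
grip_width: 0.0796
gripper_force: 0.0
```

Run:
```python
from c import *
s=env.sense(); c=cam("wrist"); i,d=env.read_camera("wrist"); cv2.imwrite("pics/w4.png",i); print(s["tcp_pos"],s["contact_force"])
for a in (68,78,88):
    t=np.radians(a-12.16); print(a,proj(c,[*(C+.065*np.array([np.cos(t),np.sin(t)])),.12]))
```

```text
[ 0.53342591 -0.06661628  0.1964516 ] [-0.17061372  0.73239398 -0.35315537]
68 [271.17723466 157.38957533]
78 [256.81702944 153.04092081]
88 [241.83665249 151.24778441]
```

View pics/w4.png

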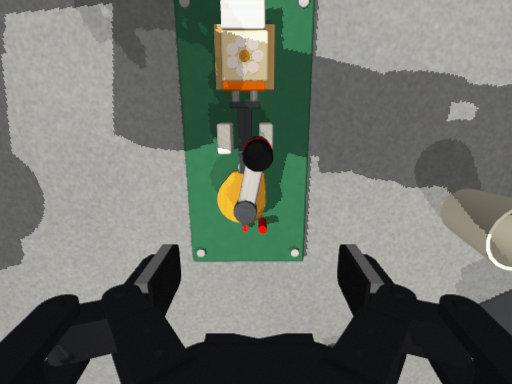

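The crank stayed at about 78°, with the knob at (258,154). The tile at (245,55) is pressed between pad and fence, the lug at (245,228) is clear of the red post at (262,226), and the gripper is free. I hand in.

```bash
python3 -c "
from cell import env
print(env.hand_in())"
```

```text
the job is handed in; nothing more can be done
None
```

I handed the job in at about 16 s. The tile is clamped against the fence, the crank rests in the cam's flat at about 78° (nose passed near 58°) and clear of the red stop, and the gripper is off everything. The hand-in returned no verdict, and I did not measure the clamping force directly.

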